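Hold the thread pot's bayonet lid half turned, short of its lock

TASK

Fit the loose bayonet lid to the thread pot: lower it so that its two lugs go down through the two notches in the rim and it sits flat, then turn it clockwise (seen from above) until its grip bar points at the two thin ribs on the outside of the pot, halfway to the lock, so that the thread end can still be drawn through. Do not let it click into the lock. A return spring turns the lid back when it is let go, so finish still gripping it and holding it there, and leave the thimble, the spool and the bobbin where they stand.

Things in the scene. Friction and masses are not known exactly. Their poses are not given: they have to be found in the camera images.
- pot: White round pot fixed upright to the bench: outer diameter 94 mm, 80 mm high, foot flange diameter 120, 6 high. Origin: centre of its underside. In its mouth a 5 mm thick metal lip, flush with the rim, with a round opening of diameter 69 mm and two notches 15 mm wide facing each other, reaching to radius 43 mm along the pot's +x and -x. Looks the same after a half turn.
- pot_mouth (a point): Centre of the pot's mouth, level with the top of the rim, 80 mm above the bench. Below the lip the bore has radius 43 mm; a yellow spool inside reaches up to 56 mm.
- pot_rib (a point): Top outer edge of one of the two facing thin ribs (4 mm wide, out to radius 54 mm) on the pot's outside wall, 80 mm up, 40 degrees clockwise (seen from above) from a notch: where the bar must point. The lock is marked by two wide blocks (16 mm wide, out to radius 56 mm) at 83 degrees.
- lid: Loose lid, about 140 g, starts upright on the bench. Origin: centre of its underside. From below: spigot diameter 64 mm, 0 to 12 mm, with two lugs along +x and -x (10 mm wide, 0 to 5 mm, out to radius 39.5 mm); plate diameter 82 mm, 12 to 16 mm; black grip bar along x, 66 long, 12 wide, 16 to 46 mm. Same after a half turn. Seated, its origin is 68 mm above the pot's.
- lid_grip (a point): On the lid's axis, 40 mm above its origin, 6 mm below the bar's top: a good TCP place to grip the bar across its 12 mm width (fingertips then clear the plate by 5 mm). In the pot the lid has 2.5 mm of side play and, once turned, 2 mm of upward play.
- carrier (a joint): Sprung return carrier hidden under the pot's lip, rad: 0 at rest. The lid's lugs meet it after 14 degrees (0.244 rad) of clockwise turn from the notches, and then it reads the turn less 0.244: about 0.45 when the bar points at the thin ribs (40 degrees), 1.24 at its end stop. It pushes the lid back with 0.08 to 0.18 N m.
- click (a joint): Sprung click catch hidden under the pot's lip, m: 0 at rest. A lug starts to press it down (it reads up to 0.005) after 52 degrees of turn, and passes it with a click at about 80 degrees.
- thimble: Steel thimble standing on the bench, diameter 21 mm, 24 mm high; bystander. Origin: centre of its underside.
- spool: Green spool of thread standing upright, diameter 37 mm, 66 mm high; bystander. Origin: centre of its underside.
- bobbin: Orange wound bobbin lying flat, diameter 44 mm, 24 mm high; bystander. Origin: centre of its underside.
Not all that is in view belongs to the job. Of the things shaped like the lid, the aluminium one is meant.

How it is judged:
On the way:
1. the lid sits in the pot's mouth with its lugs through the notches, not yet turned (horizontal distance between lid and pot below 0.005 m and z of lid in the frame of pot below 0.07 m and angle between the x axis of lid and the x axis of pot, either way round below 0.24 rad and angle between lid's own z axis and vertical below 0.08 rad), for 0.1 s.
At the end, for the whole second after the job is handed in: The lid sits in the pot's mouth (within 5 mm of its axis, tilted less than 0.08 rad, its lugs under the lip), its bar is turned 30 to 50 degrees clockwise from the notches (thin ribs at 40) against the return carrier, and the fingers still hold it (over 2 N) (horizontal distance between lid and pot below 0.005 m and z of lid in the frame of pot between 0.066 and 0.0715 m and angle between lid's own z axis and vertical below 0.08 rad and angle between the x axis of lid and the x axis of pot, either way round between 0.52 and 0.87 rad and value of joint carrier between 0.2 and 0.7 rad and contact force between the fingers and lid above 2 N); the arm keeps its last pose, push and grip.
It fails at once if the lid is turned on into the click of the lock (value of joint carrier above 1.1 rad).
It fails at once if a bystander is disturbed (distance of any of thimble, spool, bobbin from where it was at the start of the episode above 0.02 m).
It also fails if it takes over 35 s, if anything falls off the work surface, if the arm or the gripper's body presses on something with over 40 N, if the wrist force passes 120 N, or if a joint passes its speed limit or range.

ROBOT

A 6-joint arm with a two-finger parallel gripper is mounted at the origin on the work surface. World frame = base frame: x ahead of the robot, y to its left, z up, the work surface at z = 0. Lengths are in m, angles in rad, forces in N, time in s.
With the tool pointing down it reaches from about 0.375 to 0.75 m from the base axis. Payload 9 kg.
Tool frame: the origin (TCP) lies between the finger pads, 19 mm behind the fingertips; this is the grasp point; z points along the fingers, y is the line along which they close (so a half turn about z gives the same grasp; the last joint's range is limited). The gripper opens to 85 mm and grips with 20 to 120 N. Pads are 22 mm wide; open, the fingers measure 114 mm over their backs; the gripper's body (76 mm by 85 mm) begins 54 mm behind the grasp point. The pads swing forward as they close: fully open they stand 13 mm farther back than shut.
Start: joints at [0.896, 0.104, 0.097, 1.564, 0, 1.353], TCP at [0.265, 0.539, 0.25] pointing down, gripper open.
Joint ranges: [-2.99, 2.99], [-0.84, 1.86], [-1.1, 1.16], [-1.84, 2.11], [-1.51, 1.56], [-3.14, 3.14]. Speed limits (rad/s): [2.22, 2.22, 2.57, 3.14, 3.14, 3.14].

INTERFACE

Orientations are given as a rotation vector (axis times angle).
In Python, from bench import get_obs, optics, manip gives the robot as it stands.
- The arm moves only by the shell command python3 -m creep 'ROWS' [FORCE]. ROWS is JSON, a list of rows, each an object with "slide": the shift along the tool's x, y, z scaled (see below), a list of three; "yaw": the turn about the tool's z scaled (see below); "claw": the finger opening in mm, from 0 to 85.4. In form: [{"slide": [x, y, z], "yaw": yaw, "claw": claw}, ...]. A call has exactly 5 rows; each row is the pose to reach, as a shift and turn from the pose commanded when the call began, along the tool's axes at that moment, turning the shorter way round; what a row does not reach only later rows make up. The controller multiplies each number of a shift by 100 mm and each number of a turn by pi rad. A row lasts 1/12 s, in which the tool goes at most 41.7 mm and 7.16 degrees, less where a joint would pass 70% of its speed; a pose out of reach is approached as far as the arm can. A call with a number of a shift or a turn outside -1 to 1 is refused whole. A call with a gripper value outside its range is refused whole. The fingers move at their own pace and stop on an object; FORCE is the grip in N (left out, the last holds). Time passes only in rows, so rows that repeat a pose let the fingers close, or fill a call up. It gives the time, the measured TCP pose, the force, the opening and the grip force at its end, in the units of the state.
- get_obs(): the state, without advancing time (a new reading comes with each control period).
- optics.read_camera(name): name is "scene" or "top"; returns a dict with "pixels" (420x560x3 uint8, red, green, blue), "fovy" (degrees; the focal length in pixels is half the picture's height over the tangent of half this angle, whatever the lens; pixels are square), "cx", "cy" (the principal point, pixels), "distortion" ([k1, k2, p1, p2, k3] as OpenCV has them; the pictures are not rectified), "eye" and "attitude" of the camera in the world. Camera axes: x right, y down, z forward; pixel columns grow to the right and rows downward; lengths in m; the calibration is good to about 2 mm. A picture is of the moment at which its call begins. There is no depth.
- manip.finish_job(): hands the job in; it is judged then, once.
The state is a dict: "t": time; "joint_pos": joint angles; "qd": joint speeds; "joint_efforts": joint torques, N m; "position": TCP position; "ee_rot": TCP orientation; "force": force on the tool from outside, world axes, zero at the start; "wrist_torque": the same for the moment, N m; "finger_gap": finger opening in m; "grasp_force": force on a finger pad.
Only numpy, scipy, OpenCV 4.12 (cv2) and the standard library are available. Lean on these libraries where they do the work, as an engineer would, in place of code of your own. Each camera call takes 0.05 s, during which the arm holds its last target. There are 200 camera calls.

## Working session

There is one attempt and no reset: what is moved stays moved. The work goes in short steps, Python scripts to look and compute and a shell command to move; the robot and the scene stay as the last step left them, time stands still between calls to the robot, and variables do not carry over. Pictures are saved under pics/ and viewed, at most 10 in all, crops included, and the job is handed in when it is done.

```bash
mkdir -p pics; ls
python3 - <<'E'
from bench import get_obs, optics
import cv2,json,numpy as np
o=get_obs(); print(o)
for n in("scene","top"):
    c=optics.read_camera(n); p=c.pop("pixels"); print(n,c)
    cv2.imwrite(f"pics/{n}0.png",p[:,:,::-1])
E
```

```text
pics
{'t': 0.0, 'joint_pos': array([ 8.96308983e-01,  1.04723623e-01,  9.64718997e-02,  1.56393883e+00,
       -2.14008401e-05,  1.35310677e+00]), 'qd': array([-0.0004752 ,  0.00101619,  0.00067764,  0.00068782,  0.00069877,
        0.00158463]), 'joint_efforts': array([-2.67305959e-04, -5.56931448e+01,  5.03649437e+01,  1.68087945e-02,
       -2.22665490e-04,  9.47339743e-06]), 'position': array([0.26442893, 0.53822532, 0.24920954]), 'ee_rot': array([-7.11182036e-01, -3.05943830e+00,  1.98986418e-03]), 'force': array([0.25796994, 0.10442861, 0.24961398]), 'wrist_torque': array([0.04012059, 0.05708639, 0.01818557]), 'grasp_force': 0.0, 'finger_gap': 0.0852443972534897}
scene {'fovy': 53.92144916104298, 'cx': 277.60635167793384, 'cy': 209.78448692191327, 'distortion': array([-0.12161618,  0.        ,  0.        ,  0.        ,  0.        ]), 'eye': array([1.17752746, 0.03493707, 0.47978512]), 'attitude': array([-1.54345   , -1.72562426,  0.89903094])}
top {'fovy': 55.35955279203941, 'cx': 282.62497186042447, 'cy': 205.35622560173897, 'distortion': array([-0.09264621,  0.        ,  0.        ,  0.        ,  0.        ]), 'eye': array([ 0.47845295, -0.02313559,  0.76439874]), 'attitude': array([-2.1628926 ,  2.12971462, -0.09590725])}
```

View pics/scene0.png

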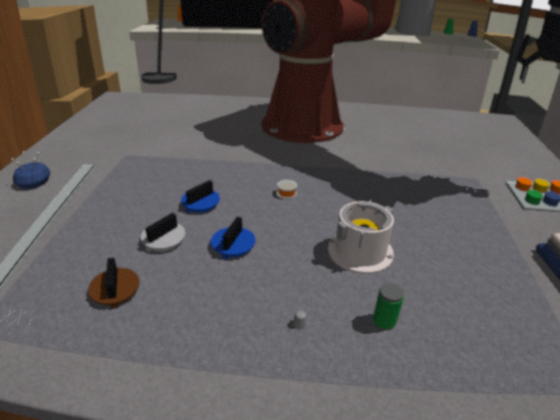

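View pics/top0.png

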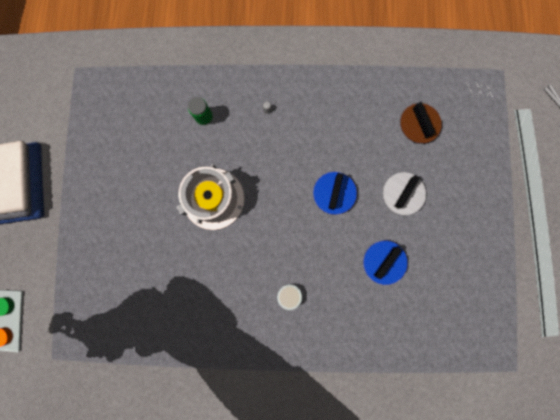

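Lid-like things in the top view: copper (421,122), white/aluminium (404,193), blue (335,192) and blue (385,262). I choose the aluminium one at (404,193). The pot is at (207,193), the thimble at (267,106), the green spool at (200,110) and the bobbin at (289,297).

```bash
cat > h.py <<'E'
import cv2,numpy as np
from bench import get_obs, optics
from scipy.spatial.transform import Rotation as R
def cam(n):
    c=optics.read_camera(n); f=210/np.tan(np.radians(c["fovy"]/2))
    c["K"]=np.array([[f,0,c["cx"]],[0,f,c["cy"]],[0,0,1]]); c["R"]=R.from_rotvec(c["attitude"]).as_matrix(); return c
def proj(c,P):
    Rc=c["R"].T; return cv2.projectPoints(np.asarray(P,float).reshape(-1,3),cv2.Rodrigues(Rc)[0],-Rc@c["eye"],c["K"],c["distortion"])[0][:,0]
def ray(c,uv,z):
    p=cv2.undistortPoints(np.asarray(uv,float).reshape(-1,1,2),c["K"],c["distortion"])[:,0]
    d=np.c_[p,np.ones(len(p))]@c["R"].T; return (c["eye"]+d*((z-c["eye"][2])/d[:,2])[:,None])[:,:2]
def rect(c,x,y,z,half=.07,s=4000):
    "seen from above: up=+x, left=+y"
    n=int(2*half*s); r,q=np.mgrid[0:n,0:n]
    P=np.stack([x+half-r/s,y+half-q/s,np.full(r.shape,z)],-1)
    m=proj(c,P).astype(np.float32).reshape(n,n,2)
    return cv2.remap(c["pixels"][:,:,::-1].copy(),m[...,0],m[...,1],cv2.INTER_CUBIC)
E
cat > m1.py <<'E'
from h import *
t=cam("top"); s=cam("scene")
p=ray(t,[[404,193]],.016)[0]; q=ray(t,[[207,193]],.08)[0]; print("lid~",p,"pot~",q)
for n,uv,z in(("thimble",(267,106),.024),("spool",(199,105),.066),("bobbin",(289,297),.024)): print(n,ray(t,[uv],z)[0])
def lidmeas(c,uv):
    im=c["pixels"].astype(int); g=np.zeros(im.shape[:2],np.uint8); cv2.circle(g,uv,30,1,-1)
    mx,mn=im.max(2),im.min(2)
    w=((mn>110)&(mx-mn<35)&(g>0)).astype(np.uint8); b=((mx<50)&(g>0)).astype(np.uint8)
    return w,b
for c,uv in((t,(404,193)),(s,(163,235))):
    w,b=lidmeas(c,uv); k=lambda m:max(cv2.findContours(m,0,1)[0],key=cv2.contourArea)
    hw=cv2.convexHull(np.vstack([k(w)])); e=ray(c,hw[:,0],.016); (cc,r)=cv2.minEnclosingCircle((e*1000).astype(np.float32))
    hb=k(b); top=ray(c,hb[:,0],.046); print("plate mm",cc,r,"bar@46 rect mm",cv2.minAreaRect((top*1000).astype(np.float32)))
cv2.imwrite("pics/crops.png",np.hstack([rect(t,*q,.08,half=.07,s=2800),rect(t,*p,.046,half=.07,s=2800)]))
E
python3 m1.py
```

```text
lid~ [ 0.59419773 -0.22948508] pot~ [0.57978713 0.13002942]
thimble [0.75967207 0.03296522]
spool [0.7456278  0.15544482]
bobbin [ 0.39861621 -0.01508675]
plate mm (594.6898193359375, -229.8430633544922) 58.33332443237305 bar@46 rect mm ((592.93310546875, -227.62835693359375), (13.062858581542969, 68.29109191894531), 58.29662322998047)
plate mm (595.8251953125, -223.65118408203125) 42.17174530029297 bar@46 rect mm ((613.593505859375, -219.95265197753906), (37.50788879394531, 80.2462387084961), 58.39054870605469)
```

View pics/crops.png

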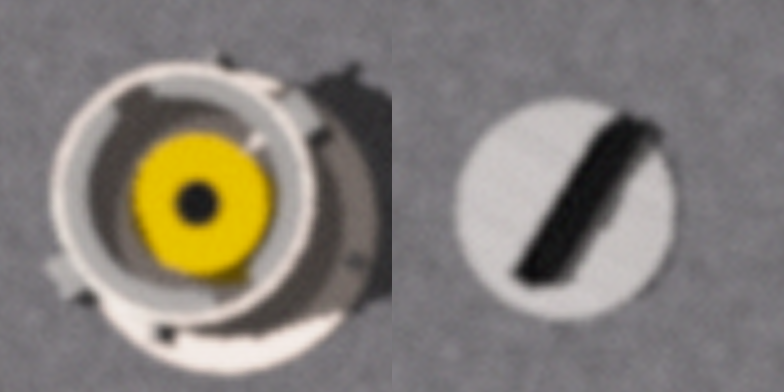

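The crops confirm the choice: plain aluminium plate with a black bar at about -32°. Pot rim centre is at crop (183,194) with a radius of about 47 mm. The notches are at (130,97) and (235,288), i.e. a direction of about +27°. The wide blocks are at (305,115) and (68,277). Next I refine these angles and centres.

```bash
cat > m2.py <<'E'
from h import *
t=cam("top"); s=cam("scene")
def lum(c,P): 
    m=proj(c,P).astype(np.float32).reshape(1,-1,2); return cv2.remap(c["pixels"],m[...,0],m[...,1],1)[0].astype(float)
def edgefit(c,x,y,z,r0,lo,hi,sel=lambda a:True,chan=0):
    # circle from strongest radial bright->dark edge
    for it in range(3):
        pts=[]
        for a in np.radians(np.arange(0,360,3)):
            if not sel(np.degrees(a)): continue
            rr=np.arange(r0-lo,r0+hi,.0005); v=lum(c,np.c_[x+rr*np.cos(a),y+rr*np.sin(a),np.full(len(rr),z)]).mean(1)
            g=cv2.GaussianBlur(np.gradient(v)[None],(9,1),2)[0]; i=g.argmin()
            if g[i]<-1.5: pts.append([x+rr[i]*np.cos(a),y+rr[i]*np.sin(a)])
        p=np.array(pts)
        for k in range(4):
            A=np.c_[2*p,np.ones(len(p))]; sol=np.linalg.lstsq(A,(p**2).sum(1),rcond=None)[0]; rad=np.sqrt(sol[2]+sol[0]**2+sol[1]**2)
            e=abs(np.hypot(*(p-sol[:2]).T)-rad); p=p[e<max(.0008,2*np.median(e))]
        x,y=sol[:2]
    return x,y,rad,len(p)
for n,c in(("top",t),("scene",s)):
    L=edgefit(c,.594,-.229,.016,.041,.006,.006); P=edgefit(c,.588,.133,.08,.047,.006,.006); print(n,"lid",np.round(L,4),"pot",np.round(P,4))
    if n=="top": PT=P
x,y=PT[:2]; a=np.arange(0,360,2)
for r in(.0385,.041): 
    v=np.mean([lum(t,np.c_[x+q*np.cos(np.radians(a)),y+q*np.sin(np.radians(a)),0*a+.08]).mean(1) for q in(r-.001,r,r+.001)],0)
    print(r,[(int(i),int(j)) for i,j in zip(a,v) if 6<i<50 or 186<i<230])
r=.053; v=lum(t,np.c_[x+r*np.cos(np.radians(a)),y+r*np.sin(np.radians(a)),0*a+.08]).mean(1)
print([(int(i),int(j)) for i,j in zip(a,v) if 96<i<176 or 280<i<360])
E
python3 m2.py
```

```text
top lid [ 5.942e-01 -2.294e-01  4.060e-02  1.090e+02] pot [5.806e-01 1.348e-01 4.720e-02 9.900e+01]
scene lid [ 5.958e-01 -2.275e-01  4.090e-02  6.600e+01] pot [5.807e-01 1.380e-01 4.790e-02 1.000e+02]
0.0385 [(8, 160), (10, 158), (12, 153), (14, 145), (16, 124), (18, 103), (20, 87), (22, 77), (24, 73), (26, 73), (28, 73), (30, 75), (32, 77), (34, 79), (36, 93), (38, 113), (40, 134), (42, 149), (44, 156), (46, 158), (48, 161), (188, 167), (190, 166), (192, 162), (194, 155), (196, 139), (198, 120), (200, 110), (202, 105), (204, 104), (206, 101), (208, 99), (210, 96), (212, 93), (214, 90), (216, 98), (218, 116), (220, 135), (222, 150), (224, 158), (226, 163), (228, 166)]
0.041 [(8, 177), (10, 177), (12, 174), (14, 168), (16, 154), (18, 137), (20, 123), (22, 114), (24, 108), (26, 107), (28, 110), (30, 113), (32, 115), (34, 121), (36, 129), (38, 144), (40, 159), (42, 170), (44, 175), (46, 176), (48, 175), (188, 181), (190, 182), (192, 181), (194, 177), (196, 164), (198, 150), (200, 141), (202, 138), (204, 137), (206, 136), (208, 136), (210, 138), (212, 139), (214, 140), (216, 143), (218,
[... 292 characters left out ...]
), (136, 79), (138, 85), (140, 96), (142, 108), (144, 117), (146, 125), (148, 136), (150, 151), (152, 164), (154, 177), (156, 193), (158, 204), (160, 215), (162, 222), (164, 221), (166, 211), (168, 187), (170, 162), (172, 134), (174, 124), (282, 85), (284, 88), (286, 88), (288, 78), (290, 63), (292, 53), (294, 67), (296, 107), (298, 143), (300, 158), (302, 159), (304, 159), (306, 156), (308, 154), (310, 152), (312, 139), (314, 120), (316, 113), (318, 132), (320, 143), (322, 141), (324, 136), (326, 124), (328, 123), (330, 121), (332, 118), (334, 115), (336, 115), (338, 113), (340, 107), (342, 106), (344, 110), (346, 118), (348, 128), (350, 128), (352, 126), (354, 123), (356, 121), (358, 119)]
```

```bash
cat > go.py <<'E'
import sys; from h import *
# usage: go.py x y z tool_x_angle_deg
x,y,z,a=map(float,sys.argv[1:]); o=get_obs(); M=R.from_rotvec(o["ee_rot"]).as_matrix()
cur=np.degrees(np.arctan2(M[1,0],M[0,0])); d=M.T@(np.array([x,y,z])-o["position"])*10
dy=-((a-cur+180)%360-180)/180
print("t",round(o["t"],2),"pos",o["position"].round(4),"ang",cur.round(2),"tilt",np.degrees(np.arccos(-M[2,2])).round(2),"slide",d.round(3),"yaw",round(dy,4),"F",o["force"].round(1),"T",o["wrist_torque"].round(2),"gap",round(o["finger_gap"],4),"grip",round(float(o["grasp_force"]),1),"q",o["joint_pos"].round(2))
E
m='[{"slide":[-0.18,-0.154,0],"yaw":0,"claw":60},{"slide":[-0.36,-0.308,0],"yaw":0,"claw":60},{"slide":[-0.54,-0.462,0],"yaw":0,"claw":60},{"slide":[-0.72,-0.616,0],"yaw":0,"claw":60},{"slide":[-0.9,-0.77,0],"yaw":0,"claw":60}]'
python3 -m creep '[{"slide":[-0.18,-0.154,0],"yaw":0,"claw":60},{"slide":[-0.36,-0.308,0],"yaw":0,"claw":60},{"slide":[-0.54,-0.462,0],"yaw":0,"claw":60},{"slide":[-0.72,-0.616,0],"yaw":0,"claw":60},{"slide":[-0.9,-0.77,0],"yaw":0,"claw":60}]' 40
python3 go.py 0.5948 -0.2286 0.15 148.2
```

```text
t: 0.72
position: [0.3117, 0.4287, 0.25]
ee_rot: [0.711, 3.06, 0.0]
force: [0.4, 0.6, 0.0]
finger_gap: 0.0601
grasp_force: 0.0
t 0.72 pos [0.3117 0.4287 0.25  ] ang 153.85 tilt 0.01 slide [-5.439 -4.652  0.999] yaw 0.0314 F [0.4 0.6 0. ] T [-0.02 -0.01  0.01] gap 0.0601 grip 0.0 q [ 0.7  -0.11 -0.12  1.56 -0.    1.15]
```

```bash
python3 -m creep '[{"slide":[-0.18,-0.154,0],"yaw":0,"claw":60},{"slide":[-0.36,-0.308,0],"yaw":0,"claw":60},{"slide":[-0.54,-0.462,0],"yaw":0,"claw":60},{"slide":[-0.72,-0.616,0],"yaw":0,"claw":60},{"slide":[-0.9,-0.77,0],"yaw":0,"claw":60}]' >/dev/null
python3 -m creep '[{"slide":[-0.18,-0.154,0],"yaw":0,"claw":60},{"slide":[-0.36,-0.308,0],"yaw":0,"claw":60},{"slide":[-0.54,-0.462,0],"yaw":0,"claw":60},{"slide":[-0.72,-0.616,0],"yaw":0,"claw":60},{"slide":[-0.9,-0.77,0],"yaw":0,"claw":60}]' >/dev/null
python3 -m creep '[{"slide":[-0.18,-0.154,0],"yaw":0,"claw":60},{"slide":[-0.36,-0.308,0],"yaw":0,"claw":60},{"slide":[-0.54,-0.462,0],"yaw":0,"claw":60},{"slide":[-0.72,-0.616,0],"yaw":0,"claw":60},{"slide":[-0.9,-0.77,0],"yaw":0,"claw":60}]' >/dev/null
python3 -m creep '[{"slide":[-0.18,-0.154,0],"yaw":0,"claw":60},{"slide":[-0.36,-0.308,0],"yaw":0,"claw":60},{"slide":[-0.54,-0.462,0],"yaw":0,"claw":60},{"slide":[-0.72,-0.616,0],"yaw":0,"claw":60},{"slide":[-0.9,-0.77,0],"yaw":0,"claw":60}]' >/dev/null
python3 -m creep '[{"slide":[-0.18,-0.154,0],"yaw":0,"claw":60},{"slide":[-0.36,-0.308,0],"yaw":0,"claw":60},{"slide":[-0.54,-0.462,0],"yaw":0,"claw":60},{"slide":[-0.72,-0.616,0],"yaw":0,"claw":60},{"slide":[-0.9,-0.77,0],"yaw":0,"claw":60}]' >/dev/null
python3 go.py 0.5948 -0.2286 0.11 148.2
```

```text
t 2.8 pos [ 0.5458 -0.1155  0.25  ] ang 153.82 tilt 0.01 slide [-0.939 -0.799  1.399] yaw 0.0312 F [0.6 0.2 0.6] T [ 0.01 -0.03 -0.01] gap 0.0597 grip 0.0 q [-0.44 -0.02 -0.03  1.56  0.    0.01]
```

```bash
python3 -m creep '[{"slide":[-0.2,-0.17,0.1],"yaw":0.006,"claw":50},{"slide":[-0.4,-0.34,0.3],"yaw":0.012,"claw":50},{"slide":[-0.6,-0.51,0.5],"yaw":0.018,"claw":50},{"slide":[-0.8,-0.68,0.8],"yaw":0.025,"claw":50},{"slide":[-0.939,-0.799,1.0],"yaw":0.031,"claw":50}]' >/dev/null
python3 -m creep '[{"slide":[0,0,0.2],"yaw":0,"claw":50},{"slide":[0,0,0.4],"yaw":0,"claw":50},{"slide":[0,0,0.4],"yaw":0,"claw":50},{"slide":[0,0,0.4],"yaw":0,"claw":50},{"slide":[0,0,0.4],"yaw":0,"claw":50}]' >/dev/null
python3 go.py 0.5948 -0.2286 0.04 148.2
python3 - <<'E'
from h import *
c=cam("scene"); p=proj(c,[[.5948,-.2286,.04]])[0].astype(int); print(p)
im=c["pixels"][max(0,p[1]-75):p[1]+75,max(0,p[0]-90):p[0]+90,::-1]; a=cv2.resize(im,None,fx=4,fy=4,interpolation=2); cv2.imwrite("pics/pre.png",a)
E
```

```text
t 3.63 pos [ 0.595  -0.2275  0.1114] ang 148.26 tilt 0.08 slide [-0.003 -0.01   0.714] yaw 0.0003 F [-0.2 -0.1  0.6] T [ 0.03 -0.01 -0.02] gap 0.0501 grip 0.0 q [-0.57  0.23 -0.01  1.32  0.   -0.02]
[160 223]
```

View pics/pre.png

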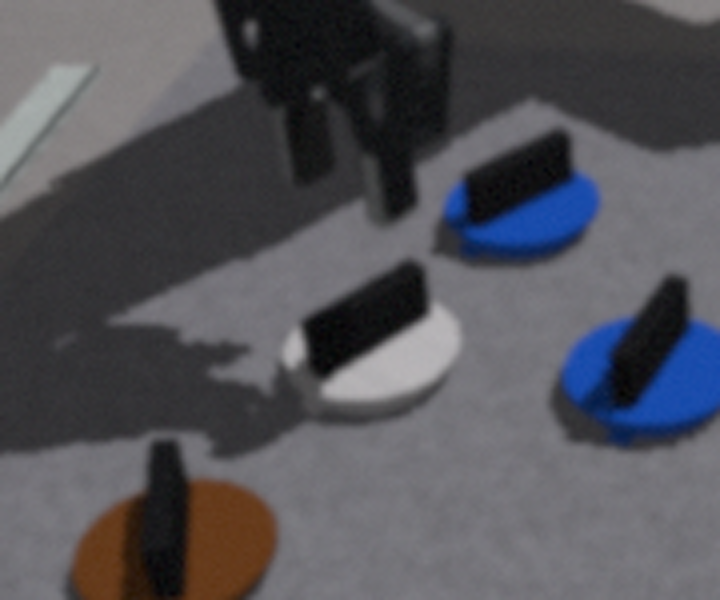

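The gripper hangs straddling the aluminium lid's bar (crop about (365,315)) and the way down is free.

```bash
python3 -m creep '[{"slide":[0,-0.01,0.2],"yaw":0,"claw":50},{"slide":[0,-0.01,0.4],"yaw":0,"claw":50},{"slide":[0,-0.01,0.55],"yaw":0,"claw":50},{"slide":[0,-0.01,0.66],"yaw":0,"claw":50},{"slide":[0,-0.01,0.71],"yaw":0,"claw":50}]' >/dev/null
python3 -m creep '[{"slide":[0,0,0],"yaw":0,"claw":25},{"slide":[0,0,0],"yaw":0,"claw":10},{"slide":[0,0,0],"yaw":0,"claw":5},{"slide":[0,0,0],"yaw":0,"claw":5},{"slide":[0,0,0],"yaw":0,"claw":5}]' 60
python3 -m creep '[{"slide":[0,0,0],"yaw":0,"claw":5},{"slide":[0,0,0],"yaw":0,"claw":5},{"slide":[0,0,0],"yaw":0,"claw":5},{"slide":[0,0,-0.1],"yaw":0,"claw":5},{"slide":[0,0,-0.3],"yaw":0,"claw":5}]' >/dev/null
python3 go.py 0.5806 0.1362 0.18 207.6
```

```text
t: 4.52
position: [0.5949, -0.2288, 0.0406]
ee_rot: [0.859, 3.019, -0.001]
force: [-0.8, 0.2, 5.8]
finger_gap: 0.0108
grasp_force: 59.5
t 4.93 pos [ 0.5924 -0.2273  0.0672] ang 148.24 tilt 0.26 slide [ 2.018  3.029 -1.119] yaw -0.3298 F [-0.2 -0.5 -1.1] T [ 0.    0.01 -0.02] gap 0.0113 grip 58.6 q [-0.57  0.26 -0.06  1.25  0.   -0.02]
```

```bash
python3 -m creep '[{"slide":[0,0,-0.2],"yaw":0,"claw":5},{"slide":[0,0,-0.4],"yaw":0,"claw":5},{"slide":[0,0,-0.6],"yaw":0,"claw":5},{"slide":[0,0,-0.8],"yaw":0,"claw":5},{"slide":[0,0,-1.0],"yaw":0,"claw":5}]' >/dev/null
python3 -m creep '[{"slide":[0.1,0.15,0],"yaw":0,"claw":5},{"slide":[0.2,0.3,0],"yaw":0,"claw":5},{"slide":[0.3,0.45,0],"yaw":0,"claw":5},{"slide":[0.4,0.6,0],"yaw":0,"claw":5},{"slide":[0.5,0.75,0],"yaw":0,"claw":5}]' >/dev/null
python3 -m creep '[{"slide":[0.1,0.15,0],"yaw":0,"claw":5},{"slide":[0.2,0.3,0],"yaw":0,"claw":5},{"slide":[0.3,0.45,0],"yaw":0,"claw":5},{"slide":[0.4,0.6,0],"yaw":0,"claw":5},{"slide":[0.5,0.75,0],"yaw":0,"claw":5}]' >/dev/null
python3 -m creep '[{"slide":[0.1,0.15,0],"yaw":0,"claw":5},{"slide":[0.2,0.3,0],"yaw":0,"claw":5},{"slide":[0.3,0.45,0],"yaw":0,"claw":5},{"slide":[0.4,0.6,0],"yaw":0,"claw":5},{"slide":[0.5,0.75,0],"yaw":0,"claw":5}]' >/dev/null
python3 -m creep '[{"slide":[0,0,0],"yaw":-0.035,"claw":5},{"slide":[0,0,0],"yaw":-0.07,"claw":5},{"slide":[0,0,0],"yaw":-0.105,"claw":5},{"slide":[0,0,0],"yaw":-0.14,"claw":5},{"slide":[0,0,0],"yaw":-0.175,"claw":5}]' >/dev/null
python3 -m creep '[{"slide":[0,0,0],"yaw":-0.035,"claw":5},{"slide":[0,0,0],"yaw":-0.07,"claw":5},{"slide":[0,0,0],"yaw":-0.105,"claw":5},{"slide":[0,0,0],"yaw":-0.13,"claw":5},{"slide":[0,0,0],"yaw":-0.155,"claw":5}]' >/dev/null
python3 go.py 0.5806 0.1362 0.18 207.6
```

```text
t 7.43 pos [0.5835 0.0434 0.1677] ang -152.06 tilt 0.14 slide [-0.409  0.833 -0.123] yaw 0.0019 F [-0.9  0.4 -1.1] T [-0.01 -0.05 -0.03] gap 0.0107 grip 58.6 q [-0.15  0.06 -0.1   1.42  0.   -0.64]
```

```bash
python3 -m creep '[{"slide":[-0.08,0.17,-0.02],"yaw":0.002,"claw":5},{"slide":[-0.16,0.34,-0.02],"yaw":0.002,"claw":5},{"slide":[-0.24,0.5,-0.02],"yaw":0.002,"claw":5},{"slide":[-0.33,0.67,-0.02],"yaw":0.002,"claw":5},{"slide":[-0.41,0.83,-0.02],"yaw":0.002,"claw":5}]' >/dev/null
python3 -m creep '[{"slide":[0,0,0],"yaw":0,"claw":5},{"slide":[0,0,0],"yaw":0,"claw":5},{"slide":[0,0,0],"yaw":0,"claw":5},{"slide":[0,0,0],"yaw":0,"claw":5},{"slide":[0,0,0],"yaw":0,"claw":5}]' >/dev/null
python3 go.py 0.5806 0.1362 0.13 207.6
cat > v.py <<'E'
import sys; from h import *
c=cam("scene"); d=cam("top"); p=proj(c,[[.58,.136,.11]])[0].astype(int); q=proj(d,[[.58,.136,.08]])[0].astype(int); print(p,q)
z=lambda c,p:cv2.resize(c["pixels"][p[1]-60:p[1]+60,p[0]-60:p[0]+60,::-1],None,fx=3.3,fy=3.3,interpolation=2)
cv2.imwrite(sys.argv[1],np.hstack([z(c,p),z(d,q)])); np.save("s.npy",c["pixels"])
E
python3 v.py pics/over.png
```

```text
t 8.27 pos [0.5825 0.134  0.1708] ang -152.76 tilt 0.02 slide [0.007 0.028 0.408] yaw -0.002 F [ 0.6 -0.2 -2.2] T [-0.    0.01  0.02] gap 0.0106 grip 58.7 q [ 0.01  0.1  -0.05  1.42  0.   -0.47]
[367 200] [203 192]
```

View pics/over.png

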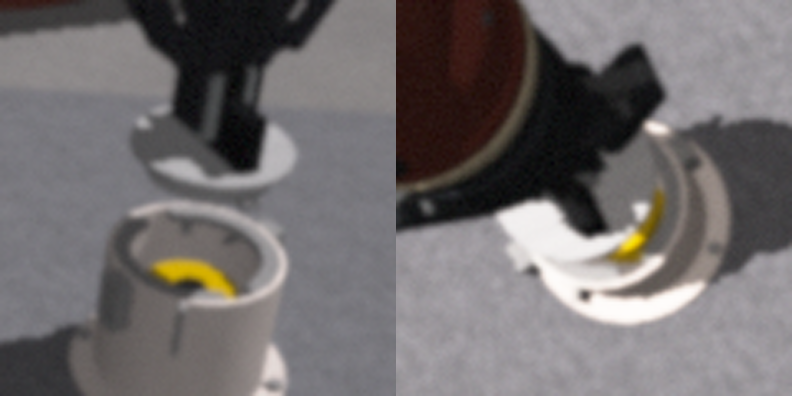

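The lid hangs level above the pot, in the left crop with its plate from u=130 to 297 at row ~143. The pot rim spans u≈103 to 288. I compare the lateral extents in the same camera numerically.

Run:
```python
from h import *
c=cam("scene"); im=cv2.GaussianBlur(c["pixels"],(3,3),0).mean(2); o=get_obs(); T=o["position"]; print(T.round(4))
def circ(x,y,z,r):
    a=np.radians(np.arange(0,360,1)); return proj(c,np.c_[x+r*np.cos(a),y+r*np.sin(a),0*a+z])
for n,P in(("lid",circ(T[0],T[1],T[2]-.024,.041)),("pot",circ(.5806,.1362,.08,.047))):
    i,j=P[:,0].argmin(),P[:,0].argmax(); print(n,"pred L",P[i].round(1),"R",P[j].round(1),"top v",P[:,1].min().round(1),"bot v",P[:,1].max().round(1))
    for k in(i,j):
        v=int(round(P[k,1])); u=int(P[k,0])
        for dv in(-3,0,3): print("  row",v+dv,"u0",u-7,im[v+dv,u-7:u+9].astype(int))
    u=int(P[:,0].mean()); v=int(P[:,1].max()); print("  col",u,"v0",v-7,im[v-7:v+9,u].astype(int)); v=int(P[:,1].min()); print("  col",u,"v0",v-7,im[v-7:v+9,u].astype(int))
```

```text
[0.5827 0.1341 0.171 ]
lid pred L [344.6 180.2] R [394.8 186. ] top v 170.5 bot v 195.7
  row 177 u0 337 [123 122 121 121 121 122 122 123 123 122 121 124 132 140 141 127]
  row 180 u0 337 [122 123 123 123 123 122 122 120 114 104  92  85  82  84  86  86]
  row 183 u0 337 [123 123 123 123 123 123 123 120 114 102  89  82  81  81  81  81]
  row 183 u0 387 [139 169 181 184 184 182 179 170 155 138 126 121 120 120 121 121]
  row 186 u0 387 [155 175 181 182 182 182 182 180 173 157 140 128 124 123 122 122]
  row 189 u0 387 [171 181 183 184 184 184 181 176 163 146 131 124 122 122 122 122]
  col 369 v0 188 [ 81  82  89 103 123 142 151 145 123 102  91  91 104 129 153 161]
  col 369 v0 163 [27 30 34 36 38 41 43 45 48 52 54 56 57 59 61 64]
pot pred L [338.  213.3] R [392.5 219.4] top v 200.9 bot v 231.9
  row 210 u0 331 [124 125 125 125 125 125 124 122 116 107  96  85  75  70  68  70]
  row 213 u0 331 [121 121 121 122 122 122 121 116 106  95  84  74  70  69  75  89]
  row 216 u0 331 [119 118 118 119 119 119 116 108  98  91  85  76  70  69  77  94]
  row 216 u0 385 [103 125 142 151 159 171 183 178 157 135 125 122 121 121 121 121]
  row 219 u0 385 [101 117 135 147 153 161 177 188 176 149 129 122 121 121 122 123]
  row 222 u0 385 [125 139 148 151 157 171 189 193 172 145 129 124 122 119 119 119]
  col 365 v0 224 [ 84  58  49  62  88 119 146 156 144 123 111 107 107 108 108 108]
  col 365 v0 193 [174 158 131 105  90  87  96 116 141 156 156 141 116  95  87  90]
```

```bash
python3 go.py 0.5806 0.1364 0.131 207.6
```

```text
t 8.42 pos [0.5827 0.1341 0.171 ] ang -152.76 tilt 0.01 slide [0.008 0.031 0.4  ] yaw -0.002 F [ 0.   0.  -0.4] T [ 0.02 -0.01 -0.04] gap 0.0106 grip 58.7 q [ 0.01  0.1  -0.05  1.42  0.   -0.47]
```

```bash
python3 -m creep '[{"slide":[0.008,0.031,0.1],"yaw":-0.002,"claw":5},{"slide":[0.008,0.031,0.2],"yaw":-0.002,"claw":5},{"slide":[0.008,0.031,0.3],"yaw":-0.002,"claw":5},{"slide":[0.008,0.031,0.4],"yaw":-0.002,"claw":5},{"slide":[0.008,0.031,0.4],"yaw":-0.002,"claw":5}]' >/dev/null
python3 -m creep '[{"slide":[0,0,0],"yaw":0,"claw":5},{"slide":[0,0,0.02],"yaw":0,"claw":5},{"slide":[0,0,0.05],"yaw":0,"claw":5},{"slide":[0,0,0.08],"yaw":0,"claw":5},{"slide":[0,0,0.1],"yaw":0,"claw":5}]' >/dev/null
python3 go.py 0.5806 0.1364 0.109 207.6;  python3 v.py pics/near.png
```

```text
t 9.25 pos [0.5807 0.1369 0.1209] ang -152.35 tilt 0.02 slide [ 0.003 -0.004  0.119] yaw 0.0003 F [-0.   0.9 -0.7] T [-0.04  0.02 -0.03] gap 0.0109 grip 58.7 q [ 0.01  0.11 -0.13  1.33  0.   -0.47]
[367 200] [203 192]
```

View pics/near.png

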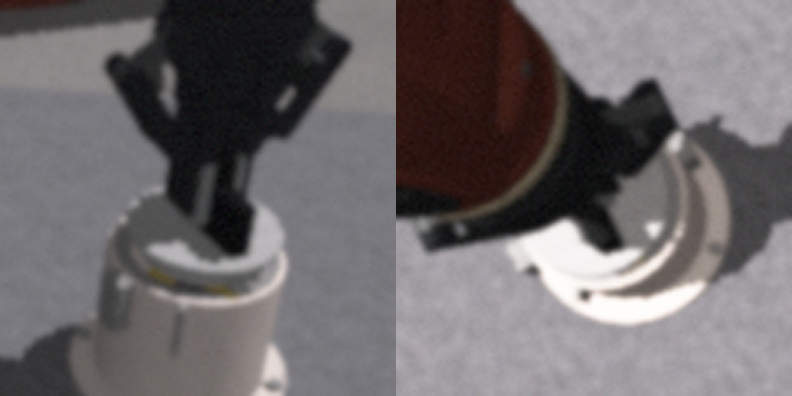

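Lid hovers in the mouth, concentric with the rim in both crops. Lowering gently.

```bash
python3 -m creep '[{"slide":[0.003,-0.004,0.01],"yaw":0,"claw":5},{"slide":[0.003,-0.004,0.02],"yaw":0,"claw":5},{"slide":[0.003,-0.004,0.03],"yaw":0,"claw":5},{"slide":[0.003,-0.004,0.04],"yaw":0,"claw":5},{"slide":[0.003,-0.004,0.05],"yaw":0,"claw":5}]' >/dev/null
python3 go.py 0.5806 0.1364 0.109 207.6
```

```text
t 9.77 pos [0.5805 0.1364 0.116 ] ang -152.35 tilt 0.01 slide [-0.001 -0.001  0.07 ] yaw 0.0003 F [ 0.4  0.5 -1.6] T [ 0.02  0.04 -0.03] gap 0.0113 grip 58.7 q [ 0.01  0.11 -0.14  1.32  0.   -0.47]
```

```bash
python3 -m creep '[{"slide":[0,0,0.015],"yaw":0,"claw":5},{"slide":[0,0,0.03],"yaw":0,"claw":5},{"slide":[0,0,0.045],"yaw":0,"claw":5},{"slide":[0,0,0.06],"yaw":0,"claw":5},{"slide":[0,0,0.07],"yaw":0,"claw":5}]' >/dev/null
python3 -m creep '[{"slide":[0,0,0.002],"yaw":0,"claw":5},{"slide":[0,0,0.005],"yaw":0,"claw":5},{"slide":[0,0,0.005],"yaw":0,"claw":5},{"slide":[0,0,0.005],"yaw":0,"claw":5},{"slide":[0,0,0.005],"yaw":0,"claw":5}]' >/dev/null
python3 go.py 0.5806 0.1364 0.109 207.6
```

```text
t 10.6 pos [0.5806 0.1364 0.1086] ang -152.35 tilt 0.02 slide [-0.    -0.001 -0.004] yaw 0.0003 F [-0.3  0.2 -0.7] T [0.02 0.1  0.07] gap 0.0112 grip 58.9 q [ 0.01  0.11 -0.15  1.31  0.   -0.47]
```

```bash
python3 -m creep '[{"slide":[0,0,0.003],"yaw":0,"claw":5},{"slide":[0,0,0.006],"yaw":0,"claw":5},{"slide":[0,0,0.006],"yaw":0,"claw":5},{"slide":[0,0,0.006],"yaw":0,"claw":5},{"slide":[0,0,0.006],"yaw":0,"claw":5}]' >/dev/null
python3 go.py 0.5806 0.1364 0.1086 207.6;  python3 v.py pics/seat.png
```

```text
t 11.02 pos [0.5805 0.1364 0.1085] ang -152.35 tilt 0.02 slide [-0.001 -0.001 -0.001] yaw 0.0003 F [-3.6 -1.2  4.8] T [-0.    0.66  0.02] gap 0.0107 grip 59.6 q [ 0.01  0.11 -0.15  1.31 -0.   -0.47]
[367 200] [203 192]
```

View pics/seat.png

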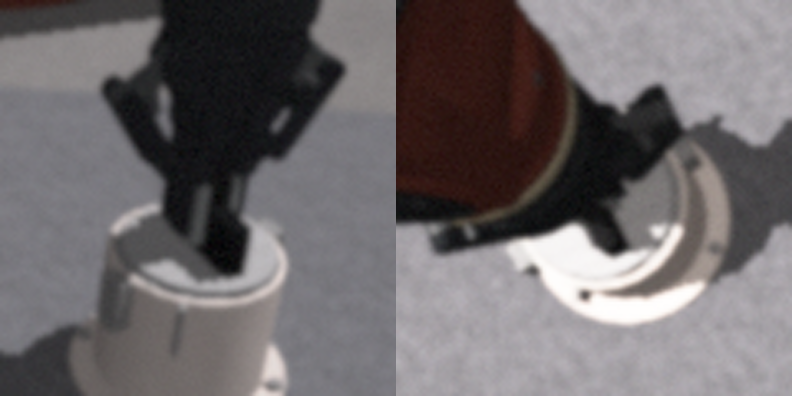

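The lid sits flat in the mouth: plate inside the rim at (195,255), contact 4.8 N at the expected height. Now I turn it clockwise (positive yaw), after lifting 0.4 mm to ease the contact.

```bash
python3 -m creep '[{"slide":[0,0,-0.004],"yaw":0.015,"claw":5},{"slide":[0,0,-0.004],"yaw":0.035,"claw":5},{"slide":[0,0,-0.004],"yaw":0.055,"claw":5},{"slide":[0,0,-0.004],"yaw":0.075,"claw":5},{"slide":[0,0,-0.004],"yaw":0.09,"claw":5}]' >/dev/null
python3 go.py 0.5806 0.1364 0.1086 167.6
```

```text
t 11.53 pos [0.5808 0.1362 0.1086] ang -168.74 tilt 0.05 slide [ 0.001  0.002 -0.   ] yaw 0.1315 F [-0.1 -1.7  1.7] T [-0.42  0.09  0.15] gap 0.0109 grip 59.2 q [ 0.01  0.11 -0.15  1.31 -0.   -0.18]
```

```bash
python3 -m creep '[{"slide":[0,0,0],"yaw":0.02,"claw":5},{"slide":[0,0,0],"yaw":0.04,"claw":5},{"slide":[0,0,0],"yaw":0.06,"claw":5},{"slide":[0,0,0],"yaw":0.08,"claw":5},{"slide":[0,0,0],"yaw":0.1,"claw":5}]' >/dev/null
python3 -m creep '[{"slide":[0,0,0],"yaw":0.012,"claw":5},{"slide":[0,0,0],"yaw":0.024,"claw":5},{"slide":[0,0,0],"yaw":0.03,"claw":5},{"slide":[0,0,0],"yaw":0.03,"claw":5},{"slide":[0,0,0],"yaw":0.03,"claw":5}]' >/dev/null
python3 go.py 0.5806 0.1364 0.1086 167.6;  python3 v.py pics/turn.png
```

```text
t 12.37 pos [0.5809 0.1361 0.1085] ang 168.09 tilt 0.06 slide [ 0.003  0.003 -0.001] yaw 0.0027 F [-0.4 -4.2  2.1] T [-0.79 -0.22  0.1 ] gap 0.0111 grip 59.1 q [ 0.01  0.11 -0.15  1.31 -0.    0.22]
[367 200] [203 192]
```

View pics/turn.png

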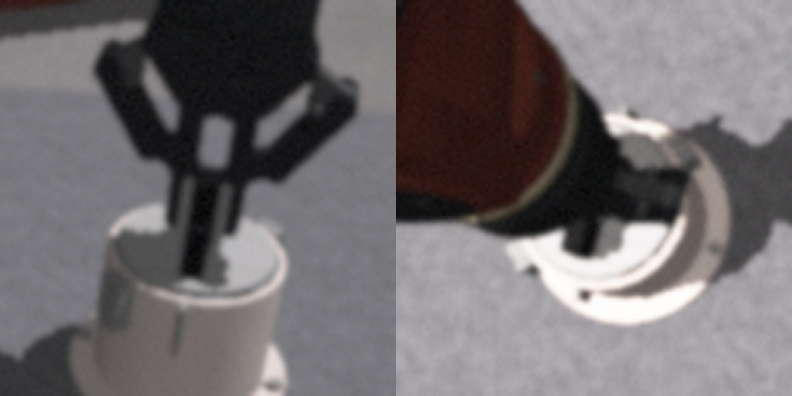

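The bar's near end (193,278) points at the thin rib (181,325) and the lid is flat in the rim. It is turned 39.6° and gripped at 59 N. A wrist moment of about 0.1 N m agrees with the return spring.

```bash
python3 -c "
from bench import manip; print(manip.finish_job())"
```

```text
the job is handed in; nothing more can be done
None
```

The lid is seated in the pot, turned about 40° clockwise with its bar at the thin ribs, short of the click, and still gripped at 59 N; the job is handed in (12.4 s used), but the hand-in returned no verdict.

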